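Sort stripped handset parts: battery packs under the spring flap, circuit board to the bin

ROBOT

A 7-joint arm with a two-finger parallel gripper is mounted at the origin on the work surface. World frame = base frame: x ahead of the robot, y to its left, z up, the work surface at z = 0. Lengths are in mm, angles in rad, forces in N, time in s.
With the tool pointing down it reaches from about 400 to 900 mm from the base axis. Payload 5.5 kg.
Tool frame: the origin (TCP) lies on the mounting face of the last link; the fingertips stand 178 mm ahead of it and the grasp point (between the pads) lies 159 mm ahead of it; z points along the fingers, y is the direction in which the jaws open and shut (so a half turn about z gives the same grasp; the last joint's range is limited). The gripper opens to 92 mm and grips with 3 to 60 N. Pads are 19 mm wide; open, the fingers measure 130 mm over their backs; the gripper's body (75 mm by 190 mm) begins 47 mm behind the grasp point.
Start: joints at [1.434, 0.501, -0.427, 1.55, 0.221, 1.138, -0.21], TCP at [253.027, -598.726, 404.729] pointing down, gripper open.
Joint ranges: [-2.88, 2.88], [-0.31, 2.03], [-1.54, 1.56], [0.2, 2.42], [-1.41, 4.55], [0.19, 2.02], [-2.57, 2.57]. Speed limits (rad/s): [2.57, 2.57, 3.14, 3.14, 3.14, 3.14, 3.14].

INTERFACE

Orientations are given as a rotation vector (axis times angle).
In Python, from workcell import arm gives the robot as it stands.
- The arm moves only by the tool drive_tool, never from a script. Its argument "motion" is a list of rows, each an object of numbers: "rx", "ry", "rz": the turn, a rotation vector about the tool's x, y, z in degrees; "tx", "ty", "tz": the shift along the tool's x, y, z in mm; "gripper": the finger opening in mm, from 0 to 91.8. A call has 1 to 12 rows; each row is the pose to reach, as a shift and turn from the pose measured when the call began, along the tool's axes at that moment; what a row does not reach only later rows make up. A row lasts 1/12 s, in which the tool goes at most 41.7 mm and 7.16 degrees, less where a joint would pass 70% of its speed; a pose out of reach is approached as far as the arm can. A call with a gripper value outside its range is refused whole. The fingers move at their own pace and stop on an object; "squeeze" is the grip in N (left out, the last holds). Time passes only in rows, so rows that repeat a pose let the fingers close. It gives the time, the measured TCP pose, the force and the opening at its end, in the units of the state.
- arm.state(): the state, without advancing time (a new reading comes with each control period).
- arm.read_camera(name): name is "scene" or "top" or "wrist"; returns the picture (480x640x3 uint8, blue, green, red); there is no depth.
- arm.camera_model(name): a dict with "fx", "fy", "cx", "cy" (pixels), "dist" ([k1, k2, p1, p2, k3] as OpenCV has them; the pictures are not rectified), "T" (4x4, takes a point from camera to world coordinates). Camera axes: x right, y down, z forward; pixel columns grow to the right and rows downward; lengths in mm; the calibration is good to about 2 mm. A picture is of the moment at which its call begins: read the wrist's pose just before it. camera_model takes no time and is no camera call; for the wrist camera it gives the pose at the moment of the call.
- arm.close_job(): hands the job in, once; it reports no verdict.
The state is a dict: "time": time; "joint_positions": joint angles; "joint_vel": joint speeds; "joint_efforts": joint torques, N m; "position": TCP position; "ee_rot": TCP orientation; "wrist_force": force on the tool from outside, world axes, zero at the start; "wrist_torque": the same for the moment, N m; "gripper_width": finger opening in mm.
Only numpy, scipy, OpenCV 4.12 (cv2) and the standard library are available. Lean on these libraries where they do the work, as an engineer would, in place of code of your own. Each camera call takes 0.05 s, during which the arm holds its last target. There are 200 camera calls.

TASK

Sort the loose parts on the green mat into their two containers by sliding them there, without picking any of them up: push the circuit board off the far edge into the open black bin, and push each battery pack onto the red spring flap of the battery box, press it down on the flap until it can slip inside, and let the flap close over it. Be gentle with the packs and the board - no hard pressing or squeezing - and leave the screw dish, the phone, the screwdriver and the cleaner bottle where they are.

Things in the scene. Friction and masses are not known exactly. Their poses are not given: they have to be found in the camera images.
- stand: white steel stand, fixed, its top a green mat with a ruled grid: 220 mm deep (own x) x 460 mm wide (own y), surface 130 mm above the bench, flat to the edges, no rim. Origin under its centre at bench level; x points to its far edge, where the two containers stand side by side, 1 mm off (left or right differs between runs); z up. Stand and containers have the same yaw
- battery_box: red steel box, fixed, 190 (own x) x 140 (own y) mm, its -x side at the mat's far edge. Origin: centre of its underside, bench level. In its top, nearest the mat, an inlet 128 mm wide closed by the flap; side walls 6 mm higher than the mat; behind the flap a steel backstop bar 8 mm higher than the mat, near face at own x = -11 mm, then a pale fixed cover. Inside 182 x 128 mm, floor at 4 mm
- flap (a joint): red flap with yellow stripes, 76 mm long x 124 mm wide, 1 mm lower than the mat so things slide onto it; hinged at its edge next to the mat. 0 = shut, level; swings down into the box to a stop at 1.2 rad. Its spring carries a pack's weight; 40 mm from the hinge it takes about 2.5 N to start, 6.5 N at the stop. Damped (faster takes more): shuts in about 0.6 s, so a pack on the lowered flap slides off when let go
- hinge_mid (a point): middle of the flap's hinge line, level with the flap's upper face (129 mm above the bench), 5 mm beyond the far edge of the mat; axes as the battery box: its x runs along the flap, away from the mat
- board_bin: open black plastic bin, fixed, 190 (own x) x 140 (own y) x 122 mm high, walls 4 mm, against the far edge of the stand beside the battery box, rim 8 mm lower than the mat. Origin at the centre of its underside; axes parallel to those of the stand
- cell_a: first battery pack of a handset: rigid black slab, 46 (own x) x 64 (own y) x 9 mm thick, white and yellow label and three brass contacts on top, 35 to 70 g; origin at the centre of its underside, z up. Lies flat on the green mat in one of three places in a row across it, about 150 mm apart. Friction on mat and flap differs between runs (coefficient about 0.5 to 0.75)
- cell_b: second, identical battery pack of a handset: rigid black slab, 46 (own x) x 64 (own y) x 9 mm thick, white and yellow label and three brass contacts on top, 35 to 70 g; origin at the centre of its underside, z up. Lies flat on the green mat in one of three places in a row across it, about 150 mm apart. Friction on mat and flap differs between runs (coefficient about 0.5 to 0.75)
- board: circuit board of a handset: blue, 44 (own x) x 84 (own y) x 6 mm thick, with two silver shield cans on top that reach 9 mm; about 28 to 56 g; origin at the centre of its underside. Lies flat in one of the three places on the green mat
- screw_dish: small round steel dish of screws, 42 mm across, 13 mm high, standing on the mat in the far corner on the stand's +y side; origin at the centre of its underside. Leave alone
- phone: opened phone, grey with dark inside, 150 x 72 x 8 mm, lying on the bench on the stand's +y side; origin at the centre of its underside. Leave alone
- screwdriver: orange screwdriver, 150 mm long, lying on the bench on the stand's -y side; origin at the middle of its underside. Leave alone
- cleaner: blue bottle with a white cap, 42 mm across, 100 mm high, standing on the bench on the stand's -y side; origin at the centre of its underside. Leave alone
Things that resemble listed ones, but are neither listed nor needed, are in the scene too. Leave any brown, pink or purple look-alike of the cell_a alone.

How it is judged (in metres and radians):
At the end, for the whole second after the job is handed in: Both battery packs lie inside the battery box (origins within its walls and less than 90 mm above the bench), the circuit board lies inside the black bin likewise, all three are at rest (under 50 mm/s), and the flap is shut (under 0.08 rad) (x of cell_a in the frame of battery_box between -0.092 and 0.092 m and y of cell_a in the frame of battery_box between -0.066 and 0.066 m and z of cell_a in the frame of battery_box between 0 and 0.09 m and linear speed of each of cell_a, cell_b, board below 0.05 m/s and x of cell_b in the frame of battery_box between -0.092 and 0.092 m and y of cell_b in the frame of battery_box between -0.066 and 0.066 m and z of cell_b in the frame of battery_box between 0 and 0.09 m and x of board in the frame of board_bin between -0.092 and 0.092 m and y of board in the frame of board_bin between -0.066 and 0.066 m and z of board in the frame of board_bin between 0 and 0.09 m and value of joint flap below 0.08 rad); the robot touches nothing.
It fails at once if a battery pack or the circuit board is lifted more than 30 mm off the mat instead of being slid (z of any of cell_a, cell_b, board in the frame of stand above 0.16 m).
It fails at once if the fingers press or squeeze a battery pack or the circuit board with more than 22 N (contact force between the fingers and cell_a above 22 N or contact force between the fingers and cell_b above 22 N or contact force between the fingers and board above 22 N).
It fails at once if the screw dish, phone, screwdriver or cleaner bottle is moved more than 20 mm (distance of any of screw_dish, phone, screwdriver, cleaner from where it was at the start of the episode above 0.02 m).
It also fails if it takes over 72 s, if anything falls off the work surface, if the arm or the gripper's body presses on something with over 40 N, if the wrist force passes 120 N, or if a joint passes its speed limit or range.

## Working session

There is one attempt and no reset: what is moved stays moved. The work goes in short steps, Python scripts to look and compute and a tool call to move; the robot and the scene stay as the last step left them, time stands still between calls to the robot, and variables do not carry over. Pictures are saved under pics/ and viewed, about 8 in all and at most 12, crops included, and the job is handed in when it is done.

Besides the shell and the picture viewer there is one more tool, called as name(argument=value, ...) on one line, values as JSON. drive_tool: Moves the arm, as the interface text tells. Its arguments: {"type":"object","properties":{"motion":{"type":"array","items":{"type":"object","properties":{"rx":{"type":"number"},"ry":{"type":"number"},"rz":{"type":"number"},"tx":{"type":"number"},"ty":{"type":"number"},"tz":{"type":"number"},"gripper":{"type":"number"}}}},"squeeze":{"type":"number"}},"required":["motion"]}

```bash
mkdir -p pics; ls; cat > h.py <<'E'
import numpy as np,cv2,json
from workcell import arm
np.set_printoptions(suppress=True,precision=2)
def ray(m,pts,z):
    K=np.array([[m['fx'],0,m['cx']],[0,m['fy'],m['cy']],[0,0,1.]])
    u=cv2.undistortPoints(np.array(pts,float).reshape(-1,1,2),K,np.array(m['dist'],float)).reshape(-1,2)
    T=np.array(m['T']);d=np.c_[u,np.ones(len(u))]@T[:3,:3].T;o=T[:3,3]
    return o+d*((z-o[2])/d[:,2])[:,None]
def proj(m,P):
    K=np.array([[m['fx'],0,m['cx']],[0,m['fy'],m['cy']],[0,0,1.]])
    T=np.linalg.inv(np.array(m['T']))
    r,_=cv2.Rodrigues(T[:3,:3]);return cv2.projectPoints(np.array(P,float).reshape(-1,1,3),r,T[:3,3],K,np.array(m['dist'],float))[0].reshape(-1,2)
E
python3 - <<'E'
from h import *
s=arm.state();print(s)
for n in('scene','top'):
    im=arm.read_camera(n);cv2.imwrite(f'pics/{n}0.png',im)
    m=arm.camera_model(n);print(n,m)
E
```

```text
pics
{'time': 0.0, 'joint_positions': array([ 1.43,  0.5 , -0.43,  1.55,  0.22,  1.14, -0.21]), 'joint_vel': array([ 0., -0., -0.,  0., -0., -0., -0.]), 'joint_efforts': array([  0.  , -56.66,  -5.82, -27.91,  -0.07,   0.03,   0.  ]), 'position': array([ 252.78, -598.43,  403.68]), 'ee_rot': array([-3.08, -0.62,  0.  ]), 'wrist_force': array([-0.37,  0.14,  0.4 ]), 'wrist_torque': array([-0.  ,  0.  ,  0.02]), 'gripper_width': 91.96390197729846}
scene {'fx': 488.6805557824202, 'fy': 488.6805557824202, 'cx': 326.40946315086023, 'cy': 233.4938821376918, 'dist': array([-0.09,  0.  ,  0.  ,  0.  ,  0.  ]), 'T': array([[ -0.84,   0.42,  -0.33, 897.21],
       [  0.53,   0.68,  -0.5 , 575.73],
       [  0.01,  -0.6 ,  -0.8 , 952.05],
       [  0.  ,   0.  ,   0.  ,   1.  ]])}
top {'fx': 611.7868669054656, 'fy': 611.7868669054656, 'cx': 310.8406856178652, 'cy': 245.55481969232494, 'dist': array([-0.07,  0.  ,  0.  ,  0.  ,  0.  ]), 'T': array([[   0.02,   -0.99,    0.11,  411.75],
       [  -1.  ,   -0.02,    0.01,   19.45],
       [  -0.  ,   -0.11,   -0.99, 1431.17],
       [   0.  ,    0.  ,    0.  ,    1.  ]])}
```

View pics/top0.png

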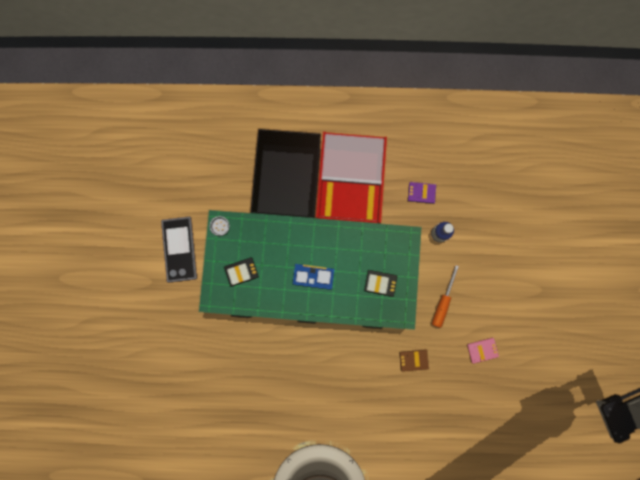

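View pics/scene0.png

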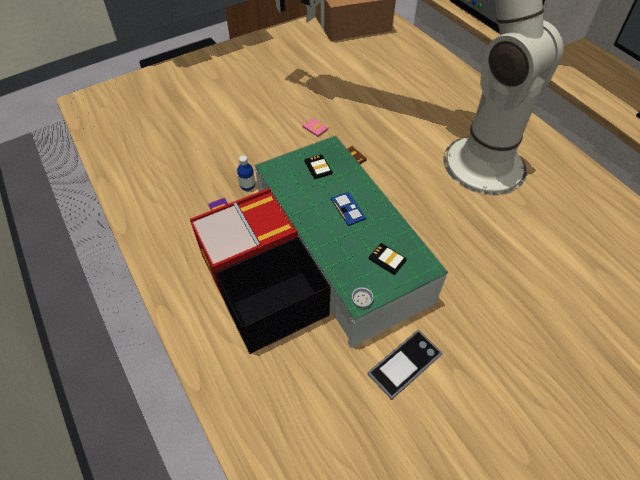

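The top picture shows black packs on the mat at (241,272) and (381,284), and the blue board between them at (313,277). The brown (414,360), pink (483,350) and purple (422,192) look-alikes lie on the bench, so they are not the cells. The black bin is on the stand's +y side, the red box is at (352,178), and the dish is at (220,227). The scene picture agrees with this. Next I'll measure the poses.

```bash
cat > meas.py <<'E'
from h import *
def measure(im,m,show=True,tag=''):
    hsv=cv2.cvtColor(im,cv2.COLOR_BGR2HSV)
    g=cv2.inRange(hsv,(60,80,40),(95,255,255))
    g=cv2.morphologyEx(g,cv2.MORPH_OPEN,np.ones((3,3)))
    c=max(cv2.findContours(g,0,1)[0],key=cv2.contourArea)
    hull=cv2.convexHull(c)
    W=ray(m,hull.reshape(-1,2),130)[:,:2].astype(np.float32)
    r=cv2.minAreaRect(W);print(tag,'mat rect',r);print(cv2.boxPoints(r))
    mask=np.zeros(g.shape,np.uint8);cv2.fillPoly(mask,[hull],255)
    mask=cv2.erode(mask,np.ones((5,5)))
    inside=cv2.bitwise_and(mask,cv2.bitwise_not(cv2.inRange(hsv,(60,80,25),(98,255,255))))
    inside=cv2.morphologyEx(inside,cv2.MORPH_OPEN,np.ones((3,3)))
    for k in cv2.findContours(inside,0,1)[0]:
        if cv2.contourArea(k)<150: continue
        W=ray(m,k.reshape(-1,2),138)[:,:2].astype(np.float32)
        (x,y),(w,h),a=cv2.minAreaRect(W)
        px=cv2.minAreaRect(k)[0]
        mm=np.zeros(g.shape,np.uint8);cv2.drawContours(mm,[k],-1,255,-1)
        print('obj px',np.round(px),'xy',round(x,1),round(y,1),'size',round(w,1),round(h,1),'ang',round(a,1),'bgr',np.array(cv2.mean(im,mm)[:3]))
if __name__=='__main__':
    for n in('top','scene'):
        measure(cv2.imread(f'pics/{n}0.png'),arm.camera_model(n),tag=n)
    im=cv2.imread('pics/top0.png')[120:340,190:440]
    cv2.imwrite('pics/crop0.png',cv2.resize(im,None,fx=2.7,fy=2.7,interpolation=cv2.INTER_CUBIC))
E
python3 meas.py
```

```text
top mat rect ((501.3614501953125, 28.407760620117188), (454.6990966796875, 221.0751190185547), 86.52205657958984)
[[ 377.24 -191.82]
 [ 597.9  -205.23]
 [ 625.49  248.63]
 [ 404.82  262.04]]
obj px [381. 283.] xy 472.9 -121.0 size 64.6 46.8 ang 80.8 bgr [ 93.99 122.57 126.14]
obj px [313. 276.] xy 486.0 22.3 size 82.9 46.4 ang 83.6 bgr [140.2  119.93 101.97]
obj px [241. 272.] xy 491.1 175.0 size 44.5 63.8 ang 19.7 bgr [ 94.56 122.51 128.41]
obj px [220. 226.] xy 588.8 224.4 size 41.3 40.8 ang 2.0 bgr [135.72 143.45 141.13]
scene mat rect ((499.6156005859375, 31.727996826171875), (457.76763916015625, 219.1588592529297), 86.50696563720703)
[[ 376.29 -190.05]
 [ 595.05 -203.41]
 [ 622.94  253.51]
 [ 404.18  266.86]]
obj px [362. 297.] xy 585.7 225.5 size 45.4 42.2 ang 14.6 bgr [137.28 142.52 139.78]
obj px [387. 258.] xy 491.4 179.0 size 48.9 63.7 ang 20.1 bgr [ 91.34 110.89 116.41]
obj px [348. 208.] xy 485.5 27.4 size 86.4 45.0 ang 83.7 bgr [137.45 112.16  96.4 ]
obj px [318. 166.] xy 473.6 -115.5 size 68.7 46.1 ang 80.5 bgr [ 90.6  110.25 115.74]
```

View pics/crop0.png

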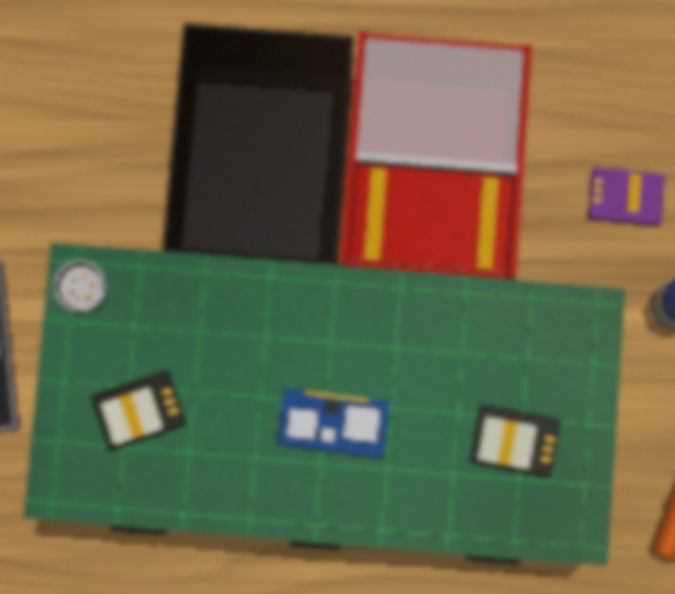

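The crop confirms the two black packs with white and yellow labels and the blue board. The flap spans about crop (350–517, 165–270), and the bin/box boundary is at about crop x = 343. I'll convert all of this to the stand frame.

```bash
cat >> h.py <<'E'
C=np.array([500.5,30.]);YAW=np.radians(-3.49)
R=np.array([[np.cos(YAW),-np.sin(YAW)],[np.sin(YAW),np.cos(YAW)]])
def S(p): return (np.atleast_2d(p)[:,:2]-C)@R     # world->stand
def Wd(p): return np.atleast_2d(p)@R.T+C
def tool():
    s=arm.state();T,_=cv2.Rodrigues(np.array(s['ee_rot'],float))
    tip=np.array(s['position'])+178*T[:,2]
    x=S(T[:2,0]+C)[0]
    print('t',round(s['time'],2),'tip stand',S(tip)[0],'z',round(tip[2],1),'toolx yaw in stand',round(np.degrees(np.arctan2(x[1],x[0])),1),'F',np.array(s['wrist_force']),'w',round(s['gripper_width'],1),'tz tilt',T[:2,2])
    return s,T,tip
def goto(x,y,z,yaw):
    s,T,tip=tool()
    a=np.radians(yaw)+YAW
    Tn=np.array([[np.cos(a),np.sin(a),0],[np.sin(a),-np.cos(a),0],[0,0,-1]])
    w=np.r_[Wd([x,y])[0],z]
    p=w-178*Tn[:,2]
    t=T.T@(p-np.array(s['position'])); r=np.degrees(cv2.Rodrigues(T.T@Tn)[0].ravel())
    print('goto',(x,y,z,yaw),'-> t',t,'r',r,'rows>=',np.linalg.norm(t)/41.7,np.linalg.norm(r)/7.16)
E
python3 - <<'E'
from h import *
m=arm.camera_model('top')
cr=lambda a:np.array(a)/2.7+[190,120]
print('edge pts bin-left,boundary,box-right',S(ray(m,cr([[165,250],[343,265],[518,280]]),130)))
print('box far corners',S(ray(m,cr([[360,33],[530,45]]),130)))
print('flap stripes/inner edges near backstop',S(ray(m,cr([[357,165],[518,173]]),129)))
m2=arm.camera_model('scene')
# scene: box/bin near corners
for n,p in dict(A=(473.3,-118.2),brd=(485.8,24.8),L=(491.2,177),dish=(587,225)).items(): print(n,S(p))
goto(-20,-60,200,90)
E
```

```text
edge pts bin-left,boundary,box-right [[ 110.74  135.37]
 [ 110.13   -7.14]
 [ 109.43 -146.89]]
box far corners [[ 300.69   -5.59]
 [ 302.01 -143.59]]
flap stripes/inner edges near backstop [[ 192.05  -11.8 ]
 [ 196.08 -141.07]]
A [[ -18.13 -149.58]]
brd [[-14.36  -6.09]]
L [[-18.23 146.16]]
dish [[ 74.47 199.9 ]]
t 0.1 tip stand [-209.07 -642.1 ] z 225.8 toolx yaw in stand 26.4 F [-0.52 -0.22  0.46] w 92.0 tz tilt [-0.  0.]
goto (-20, -60, 200, 90) -> t [ 428.19 -437.58   26.56] r [ -0.09  -0.06 -63.6 ] rows>= 14.695536444884779 8.882655598173642
```

drive_tool(motion=[{"tx":34,"ty":-34,"tz":2,"rz":-5,"gripper":0},{"tx":63,"ty":-64,"tz":4,"rz":-11,"gripper":0},{"tx":92,"ty":-94,"tz":6,"rz":-17,"gripper":0},{"tx":121,"ty":-124,"tz":8,"rz":-23,"gripper":0},{"tx":150,"ty":-154,"tz":10,"rz":-29,"gripper":0},{"tx":179,"ty":-183,"tz":12,"rz":-35,"gripper":0},{"tx":208,"ty":-212,"tz":14,"rz":-41,"gripper":0},{"tx":237,"ty":-242,"tz":16,"rz":-47,"gripper":0},{"tx":266,"ty":-272,"tz":18,"rz":-53,"gripper":0},{"tx":295,"ty":-302,"tz":20,"rz":-58,"gripper":0},{"tx":324,"ty":-331,"tz":22,"rz":-63,"gripper":0},{"tx":353,"ty":-360,"tz":24,"rz":-63.6,"gripper":0}])

```text
invalid input at $.motion[0]: expected keys rx, ry, rz, tx, ty, tz, gripper
```

```bash
python3 -c "
from h import *
goto(-14,-68,160,90)"
```

```text
t 0.1 tip stand [-209.07 -642.1 ] z 225.8 toolx yaw in stand 26.4 F [-0.52 -0.22  0.46] w 92.0 tz tilt [-0.  0.]
goto (-14, -68, 160, 90) -> t [ 430.   -427.68   66.54] r [ -0.09  -0.06 -63.6 ] rows>= 14.631047526730788 8.882655598173642
```

drive_tool(motion=[{"rx":0,"ry":0,"rz":-63.6,"tx":430,"ty":-428,"tz":46,"gripper":0},{"rx":0,"ry":0,"rz":-63.6,"tx":430,"ty":-428,"tz":46,"gripper":0},{"rx":0,"ry":0,"rz":-63.6,"tx":430,"ty":-428,"tz":46,"gripper":0},{"rx":0,"ry":0,"rz":-63.6,"tx":430,"ty":-428,"tz":46,"gripper":0},{"rx":0,"ry":0,"rz":-63.6,"tx":430,"ty":-428,"tz":46,"gripper":0},{"rx":0,"ry":0,"rz":-63.6,"tx":430,"ty":-428,"tz":46,"gripper":0},{"rx":0,"ry":0,"rz":-63.6,"tx":430,"ty":-428,"tz":46,"gripper":0},{"rx":0,"ry":0,"rz":-63.6,"tx":430,"ty":-428,"tz":46,"gripper":0},{"rx":0,"ry":0,"rz":-63.6,"tx":430,"ty":-428,"tz":46,"gripper":0},{"rx":0,"ry":0,"rz":-63.6,"tx":430,"ty":-428,"tz":46,"gripper":0},{"rx":0,"ry":0,"rz":-63.6,"tx":430,"ty":-428,"tz":46,"gripper":0},{"rx":0,"ry":0,"rz":-63.6,"tx":430,"ty":-428,"tz":46,"gripper":0}])

```text
time: 1.1
position: [441.4, -135.4, 366.6]
ee_rot: [-2.288, -2.151, -0.0]
wrist_force: [1.3, -0.2, -0.5]
gripper_width: 16.4
```

```bash
python3 -c "
from h import *
goto(-14,-68,165,90)"
```

```text
t 1.1 tip stand [ -49.11 -168.47] z 188.6 toolx yaw in stand 90.0 F [ 1.34 -0.19 -0.54] w 16.4 tz tilt [-0.  0.]
goto (-14, -68, 165, 90) -> t [100.67  34.91  23.71] r [-0.05 -0.06 -0.04] rows>= 2.6175879528635595 0.012441234945739222
```

drive_tool(motion=[{"rx":0,"ry":0,"rz":0,"tx":35,"ty":12,"tz":8,"gripper":0},{"rx":0,"ry":0,"rz":0,"tx":70,"ty":24,"tz":16,"gripper":0},{"rx":0,"ry":0,"rz":0,"tx":100,"ty":35,"tz":20,"gripper":0},{"rx":0,"ry":0,"rz":0,"tx":100,"ty":35,"tz":20,"gripper":0},{"rx":0,"ry":0,"rz":0,"tx":100,"ty":35,"tz":20,"gripper":0}])

```text
time: 1.52
position: [482.6, -35.2, 346.4]
ee_rot: [-2.281, -2.156, -0.001]
wrist_force: [0.3, -1.1, -0.0]
gripper_width: 0.7
```

```bash
python3 -c "
from h import *
from meas import measure
goto(-14,-68,132.5,90)
m=arm.camera_model('wrist');im=arm.read_camera('wrist');cv2.imwrite('pics/w1.png',im);print(m['fx'],m['T'])
"
```

```text
t 1.52 tip stand [-14.2  -65.75] z 168.4 toolx yaw in stand 90.3 F [ 0.3  -1.09 -0.04] w 0.7 tz tilt [-0.  0.]
goto (-14, -68, 132.5, 90) -> t [-1.92 -0.05 35.85] r [-0.1  -0.14  0.28] rows>= 0.8610475484915022 0.04496271500372742
383.3313195804834 [[  1.    -0.05  -0.02 486.69]
 [ -0.06  -0.96  -0.28  40.65]
 [ -0.     0.28  -0.96 326.85]
 [  0.     0.     0.     1.  ]]
```

View pics/w1.png

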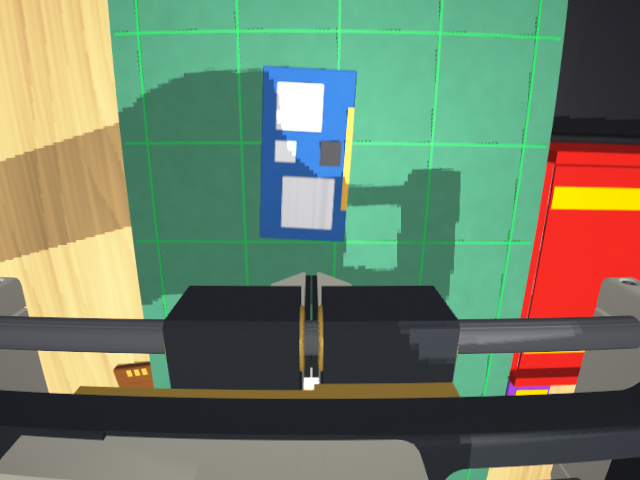

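The wrist view shows the board directly ahead of the closed fingers, with corners (265,67), (356,71), (345,241) and (260,238). The bin/box boundary is at about (550,145).

```bash
python3 -c "
from h import *
m=arm.camera_model('wrist')
P=S(ray(m,[(265,67),(356,71),(345,241),(260,238)],136));print(P,P.mean(0))
print('mat far edge',S(ray(m,[(567,5),(547,140),(528,280)],130)),'near',S(ray(m,[(113,30),(128,170)],130)))
print('red wall top corner',S(ray(m,[(552,145),(557,152)],136)))
print('tip px check',proj(m,np.r_[Wd([-14.2,-65.75])[0],168.4]))
"
```

```text
[[-36.35  32.76]
 [  6.15  31.03]
 [  2.99 -52.2 ]
 [-41.33 -50.66]] [-17.14  -9.77]
mat far edge [[108.18  64.85]
 [106.51   0.44]
 [108.48 -77.18]] near [[-110.2    51.89]
 [-109.99  -15.73]]
red wall top corner [[105.84  -1.73]
 [109.06  -5.13]]
tip px check [[312.01 291.2 ]]
```

drive_tool(motion=[{"rx":0,"ry":0,"rz":0.3,"tx":-4,"ty":-3,"tz":18,"gripper":0},{"rx":0,"ry":0,"rz":0.3,"tx":-4,"ty":-3,"tz":36,"gripper":0},{"rx":0,"ry":0,"rz":0.3,"tx":-4,"ty":-3,"tz":36,"gripper":0},{"rx":0,"ry":0,"rz":0.3,"tx":3,"ty":-3,"tz":36,"gripper":0},{"rx":0,"ry":0,"rz":0.3,"tx":11,"ty":-3,"tz":36,"gripper":0},{"rx":0,"ry":0,"rz":0.3,"tx":19,"ty":-3,"tz":36,"gripper":0},{"rx":0,"ry":0,"rz":0.3,"tx":27,"ty":-3,"tz":36,"gripper":0},{"rx":0,"ry":0,"rz":0.3,"tx":35,"ty":-3,"tz":36,"gripper":0},{"rx":0,"ry":0,"rz":0.3,"tx":43,"ty":-3,"tz":36,"gripper":0},{"rx":0,"ry":0,"rz":0.3,"tx":51,"ty":-3,"tz":36,"gripper":0},{"rx":0,"ry":0,"rz":0.3,"tx":59,"ty":-3,"tz":36,"gripper":0},{"rx":0,"ry":0,"rz":0.3,"tx":65,"ty":-3,"tz":36,"gripper":0}])

```text
time: 2.57
position: [483.1, 29.3, 310.5]
ee_rot: [-2.289, -2.148, 0.0]
wrist_force: [-0.5, -1.3, 0.5]
gripper_width: 0.3
```

```bash
cat > board.py <<'E'
from h import *
# print board/cells centres in stand coords from a camera, blue/black blobs within mat region
def look(n='top',save=None):
    m=arm.camera_model(n);im=arm.read_camera(n)
    if save: cv2.imwrite('pics/'+save,im)
    hsv=cv2.cvtColor(im,cv2.COLOR_BGR2HSV)
    b=cv2.inRange(hsv,(105,120,60),(125,255,255));b=cv2.morphologyEx(b,cv2.MORPH_CLOSE,np.ones((15,15)))
    for k in cv2.findContours(b,0,1)[0]:
        if cv2.contourArea(k)<200: continue
        P=S(ray(m,k.reshape(-1,2),137)).astype(np.float32);r=cv2.minAreaRect(P)
        print(n,'blue',np.array(r[0]),np.array(r[1]),round(r[2],1),'y-range',P[:,1].min(),P[:,1].max(),'x',P[:,0].min(),P[:,0].max())
E
python3 -c "
from board import *
goto(-16,5,132.5,90)
look('wrist');look('top')"
```

```text
t 2.57 tip stand [-17.63  -1.52] z 132.5 toolx yaw in stand 89.8 F [-0.47 -1.3   0.54] w 0.3 tz tilt [-0.  0.]
goto (-16, 5, 132.5, 90) -> t [6.77 1.29 0.05] r [-0.1  -0.08 -0.16] rows>= 0.16535162103486162 0.028929035544306175
wrist blue [-18.96  51.92] [43.38 83.32] 0.0 y-range 10.2662735 93.58117 x -40.66632 2.7156906
```

drive_tool(motion=[{"rx":0,"ry":0,"rz":0,"tx":6,"ty":0,"tz":0,"gripper":0},{"rx":0,"ry":0,"rz":0,"tx":6,"ty":0,"tz":0,"gripper":0},{"rx":0,"ry":0,"rz":0,"tx":-12,"ty":0,"tz":0,"gripper":0},{"rx":0,"ry":0,"rz":0,"tx":-12,"ty":-5,"tz":-40,"gripper":0},{"rx":0,"ry":0,"rz":7,"tx":-2,"ty":-45,"tz":-45,"gripper":10},{"rx":0,"ry":0,"rz":14,"tx":20,"ty":-50,"tz":-45,"gripper":20},{"rx":0,"ry":0,"rz":21,"tx":40,"ty":-50,"tz":-45,"gripper":30},{"rx":0,"ry":0,"rz":28,"tx":55,"ty":-50,"tz":-45,"gripper":30},{"rx":0,"ry":0,"rz":35,"tx":61,"ty":-50,"tz":-45,"gripper":30},{"rx":0,"ry":0,"rz":42,"tx":61,"ty":-50,"tz":-45,"gripper":30},{"rx":0,"ry":0,"rz":49,"tx":61,"ty":-50,"tz":-45,"gripper":30},{"rx":0,"ry":0,"rz":56,"tx":61,"ty":-50,"tz":-45,"gripper":30}])

```text
time: 3.67
position: [437.0, 93.7, 355.7]
ee_rot: [-3.031, -0.815, 0.002]
wrist_force: [-0.4, 0.4, -0.4]
gripper_width: 30.1
```

```bash
python3 -c "
from board import *
goto(-66,59,165,0)"
```

```text
t 3.67 tip stand [-67.61  60.08] z 177.7 toolx yaw in stand 33.6 F [-0.36  0.35 -0.42] w 30.1 tz tilt [-0.  0.]
goto (-66, 59, 165, 0) -> t [ 0.69  1.35 12.73] r [-0.15  0.06 33.59] rows>= 0.3075086871201799 4.691857417660114
```

drive_tool(motion=[{"rx":0,"ry":0,"rz":7,"tx":0,"ty":1,"tz":4,"gripper":30},{"rx":0,"ry":0,"rz":14,"tx":0,"ty":1,"tz":8,"gripper":30},{"rx":0,"ry":0,"rz":21,"tx":0,"ty":1,"tz":12,"gripper":30},{"rx":0,"ry":0,"rz":28,"tx":0,"ty":1,"tz":12,"gripper":30},{"rx":0,"ry":0,"rz":33.6,"tx":0,"ty":1,"tz":12,"gripper":30},{"rx":0,"ry":0,"rz":33.6,"tx":0,"ty":1,"tz":12,"gripper":30}])

```text
time: 4.17
position: [437.4, 92.8, 343.7]
ee_rot: [-3.138, 0.102, 0.003]
wrist_force: [0.6, -0.2, 0.3]
gripper_width: 30.0
```

```bash
python3 -c "
from board import *
goto(-66,59,132.5,0)
look('wrist')"
```

```text
t 4.17 tip stand [-67.15  59.18] z 165.7 toolx yaw in stand -0.2 F [ 0.64 -0.22  0.31] w 30.0 tz tilt [-0.  0.]
goto (-66, 59, 132.5, 0) -> t [ 0.87 -0.11 33.16] r [-0.11  0.11 -0.22] rows>= 0.7953923357881163 0.03744769873065805
wrist blue [-18.67  59.93] [83.07 43.18] 89.9 y-range 18.396584 101.44034 x -40.35068 2.8452704
```

drive_tool(motion=[{"rx":0,"ry":0,"rz":0,"tx":0,"ty":0,"tz":17,"gripper":30},{"rx":0,"ry":0,"rz":0,"tx":0,"ty":0,"tz":33,"gripper":30},{"rx":0,"ry":0,"rz":0,"tx":10,"ty":0,"tz":33,"gripper":30},{"rx":0,"ry":0,"rz":0,"tx":18,"ty":0,"tz":33,"gripper":30},{"rx":0,"ry":0,"rz":0,"tx":28,"ty":0,"tz":33,"gripper":30},{"rx":0,"ry":0,"rz":0,"tx":40,"ty":0,"tz":33,"gripper":30},{"rx":0,"ry":0,"rz":0,"tx":52,"ty":0,"tz":33,"gripper":30},{"rx":0,"ry":0,"rz":0,"tx":64,"ty":0,"tz":33,"gripper":30},{"rx":0,"ry":0,"rz":0,"tx":76,"ty":0,"tz":33,"gripper":30},{"rx":0,"ry":0,"rz":0,"tx":88,"ty":0,"tz":33,"gripper":30},{"rx":0,"ry":0,"rz":0,"tx":100,"ty":0,"tz":33,"gripper":30},{"rx":0,"ry":0,"rz":0,"tx":112,"ty":0,"tz":33,"gripper":30}])

```text
time: 5.22
position: [550.6, 85.9, 310.8]
ee_rot: [-3.138, 0.091, 0.001]
wrist_force: [-1.8, -0.1, 1.0]
gripper_width: 30.4
```

```bash
python3 -c "
from board import *
goto(122,60,132.5,0)
look('wrist')"
```

```text
t 5.22 tip stand [46.45 59.2 ] z 132.8 toolx yaw in stand 0.1 F [-1.81 -0.08  1.03] w 30.4 tz tilt [-0.  0.]
goto (122, 60, 132.5, 0) -> t [75.38 -0.99  0.26] r [-0.12  0.05  0.15] rows>= 1.8078375708607664 0.02810212491505802
wrist blue [79.81 59.76] [43.39 82.95] 0.2 y-range 18.266708 101.2743 x 57.995598 101.6273
```

drive_tool(motion=[{"rx":0,"ry":0,"rz":0,"tx":12,"ty":0,"tz":0,"gripper":30},{"rx":0,"ry":0,"rz":0,"tx":24,"ty":0,"tz":0,"gripper":30},{"rx":0,"ry":0,"rz":0,"tx":36,"ty":0,"tz":0,"gripper":30},{"rx":0,"ry":0,"rz":0,"tx":48,"ty":0,"tz":0,"gripper":30},{"rx":0,"ry":0,"rz":0,"tx":60,"ty":0,"tz":0,"gripper":30},{"rx":0,"ry":0,"rz":0,"tx":70,"ty":0,"tz":0,"gripper":30},{"rx":0,"ry":0,"rz":0,"tx":80,"ty":0,"tz":0,"gripper":30},{"rx":0,"ry":0,"rz":0,"tx":80,"ty":0,"tz":0,"gripper":30},{"rx":0,"ry":0,"rz":0,"tx":80,"ty":0,"tz":-40,"gripper":30},{"rx":0,"ry":0,"rz":0,"tx":60,"ty":0,"tz":-60,"gripper":30},{"rx":0,"ry":0,"rz":0,"tx":30,"ty":20,"tz":-60,"gripper":30},{"rx":0,"ry":0,"rz":-7,"tx":0,"ty":45,"tz":-60,"gripper":20}])

```text
time: 6.27
position: [549.6, 42.7, 372.8]
ee_rot: [-3.135, -0.105, -0.01]
wrist_force: [0.5, -0.7, 0.1]
gripper_width: 26.4
```

```bash
python3 -c "
from board import *
goto(-18,-205,165,90)
im=arm.read_camera('top');cv2.imwrite('pics/t2.png',cv2.resize(im[110:350,180:440],None,fx=2.3,fy=2.3))"
```

```text
t 6.27 tip stand [49.33 16.58] z 194.8 toolx yaw in stand 7.3 F [ 0.49 -0.65  0.13] w 26.4 tz tilt [0.01 0.  ]
goto (-18, -205, 165, 90) -> t [-93.99 210.59  28.33] r [  0.08  -0.49 -82.68] rows>= 5.571802007028548 11.548180652092322
```

View pics/t2.png

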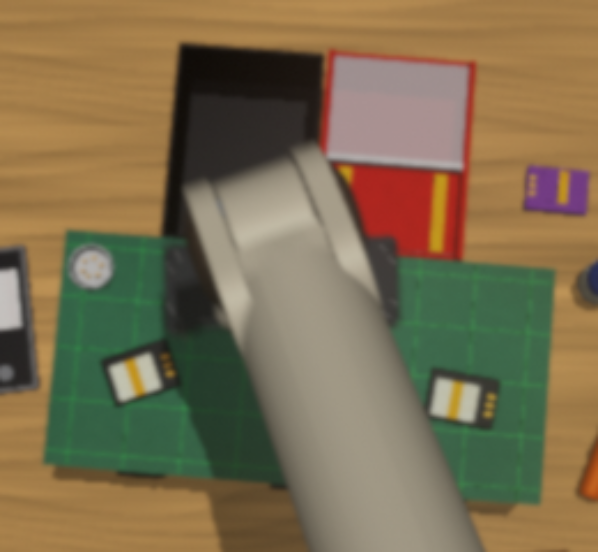

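The arm hides the bin, so I'll check the board later. Both packs are untouched, at (140,373) and (463,400) in this crop. I'm going round to the -y side of the right pack.

drive_tool(motion=[{"rx":0,"ry":0,"rz":-7,"tx":-15,"ty":35,"tz":0,"gripper":6},{"rx":0,"ry":0,"rz":-14,"tx":-30,"ty":70,"tz":0,"gripper":6},{"rx":0,"ry":0,"rz":-21,"tx":-45,"ty":105,"tz":0,"gripper":6},{"rx":0,"ry":0,"rz":-28,"tx":-60,"ty":140,"tz":0,"gripper":6},{"rx":0,"ry":0,"rz":-35,"tx":-75,"ty":175,"tz":0,"gripper":6},{"rx":0,"ry":0,"rz":-42,"tx":-90,"ty":205,"tz":0,"gripper":6},{"rx":0,"ry":0,"rz":-49,"tx":-94,"ty":211,"tz":0,"gripper":6},{"rx":0,"ry":0,"rz":-56,"tx":-94,"ty":211,"tz":0,"gripper":6},{"rx":0,"ry":0,"rz":-63,"tx":-94,"ty":211,"tz":5,"gripper":6},{"rx":0,"ry":0,"rz":-70,"tx":-94,"ty":211,"tz":15,"gripper":6},{"rx":0,"ry":0,"rz":-77,"tx":-94,"ty":211,"tz":20,"gripper":6},{"rx":0,"ry":0,"rz":-82.7,"tx":-94,"ty":211,"tz":24,"gripper":6}])

```text
time: 7.32
position: [464.3, -182.3, 346.3]
ee_rot: [-2.298, -2.139, 0.012]
wrist_force: [0.1, 1.1, -0.6]
gripper_width: 6.3
```

```bash
cat >> board.py <<'E'
def cell(n='wrist',save=None,roi=None):
    m=arm.camera_model(n);im=arm.read_camera(n)
    if save: cv2.imwrite('pics/'+save,im)
    hsv=cv2.cvtColor(im,cv2.COLOR_BGR2HSV)
    # pack = non-green blob containing label, on the mat
    ng=cv2.bitwise_not(cv2.inRange(hsv,(60,70,20),(98,255,255)))
    ng=cv2.morphologyEx(ng,cv2.MORPH_OPEN,np.ones((5,5)))
    for k in cv2.findContours(ng,1,2)[0]:
        P=S(ray(m,k.reshape(-1,2),139)).astype(np.float32)
        r=cv2.minAreaRect(P)
        w=sorted(r[1])
        if 38<w[0]<55 and 55<w[1]<76:
            print(n,'cell',np.array(r[0]),np.array(r[1]),round(r[2],1),'x',P[:,0].min(),P[:,0].max(),'y',P[:,1].min(),P[:,1].max())
E
python3 -c "
from board import *
goto(-18,-205,132.5,90)
cell('wrist','w3.png')"
```

```text
t 7.32 tip stand [ -24.42 -214.85] z 168.3 toolx yaw in stand 89.4 F [ 0.09  1.12 -0.61] w 6.3 tz tilt [-0.01 -0.  ]
goto (-18, -205, 132.5, 90) -> t [ 9.32  5.35 35.7 ] r [-0.39  0.24 -0.64] rows>= 0.8940658313048226 0.10945288801112442
wrist cell [ -20.35 -149.81] [62.77 44.36] 84.4 x -44.8899 3.9993155 y -182.30069 -116.88682
```

drive_tool(motion=[{"rx":0,"ry":0,"rz":-0.6,"tx":4,"ty":4,"tz":18,"gripper":6},{"rx":0,"ry":0,"rz":-0.6,"tx":8,"ty":4,"tz":36,"gripper":6},{"rx":0,"ry":0,"rz":-0.6,"tx":15,"ty":4,"tz":36,"gripper":6},{"rx":0,"ry":0,"rz":-0.6,"tx":22,"ty":4,"tz":36,"gripper":6},{"rx":0,"ry":0,"rz":-0.6,"tx":29,"ty":4,"tz":36,"gripper":6},{"rx":0,"ry":0,"rz":-0.6,"tx":37,"ty":4,"tz":36,"gripper":6},{"rx":0,"ry":0,"rz":-0.6,"tx":45,"ty":4,"tz":36,"gripper":6},{"rx":0,"ry":0,"rz":-0.6,"tx":53,"ty":4,"tz":36,"gripper":6},{"rx":0,"ry":0,"rz":-0.6,"tx":61,"ty":4,"tz":36,"gripper":6},{"rx":0,"ry":0,"rz":-0.6,"tx":69,"ty":4,"tz":36,"gripper":6},{"rx":0,"ry":0,"rz":-0.6,"tx":77,"ty":4,"tz":36,"gripper":6},{"rx":0,"ry":0,"rz":-0.6,"tx":84,"ty":4,"tz":36,"gripper":6}])

```text
time: 8.37
position: [473.2, -97.9, 309.3]
ee_rot: [-2.278, -2.158, 0.013]
wrist_force: [-0.6, -0.3, 0.8]
gripper_width: 6.1
```

```bash
python3 -c "
from board import *
goto(-20,-116.5,132.5,90)
cell('wrist','w4.png')"
```

```text
t 8.37 tip stand [ -20.8  -129.95] z 131.3 toolx yaw in stand 90.4 F [-0.61 -0.3   0.8 ] w 6.1 tz tilt [-0.01 -0.  ]
goto (-20, -116.5, 132.5, 90) -> t [12.8  -0.51 -1.21] r [-0.45  0.21  0.39] rows>= 0.3085962805778507 0.08808528814932706
```

View pics/w4.png

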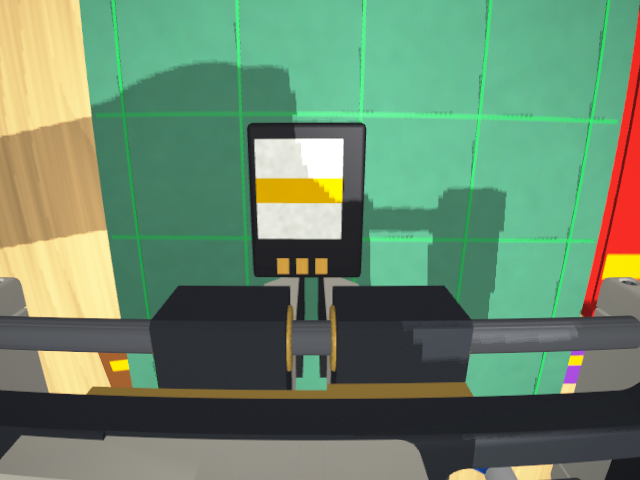

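The pack is square to the fingers, with corners (248,124), (365,124), (361,276) and (253,276). I'll finish the sideways push, then go behind it.

drive_tool(motion=[{"rx":0,"ry":0,"rz":0,"tx":7,"ty":0,"tz":-1,"gripper":6},{"rx":0,"ry":0,"rz":0,"tx":13,"ty":0,"tz":-1,"gripper":6},{"rx":0,"ry":0,"rz":0,"tx":13,"ty":0,"tz":-1,"gripper":6},{"rx":0,"ry":0,"rz":0,"tx":-6,"ty":0,"tz":-1,"gripper":6},{"rx":0,"ry":0,"rz":0,"tx":-8,"ty":-5,"tz":-40,"gripper":6},{"rx":0,"ry":0,"rz":7,"tx":5,"ty":-42,"tz":-45,"gripper":12},{"rx":0,"ry":0,"rz":14,"tx":20,"ty":-50,"tz":-45,"gripper":20},{"rx":0,"ry":0,"rz":21,"tx":35,"ty":-50,"tz":-45,"gripper":20},{"rx":0,"ry":0,"rz":28,"tx":50,"ty":-50,"tz":-45,"gripper":20},{"rx":0,"ry":0,"rz":35,"tx":55,"ty":-50,"tz":-45,"gripper":20},{"rx":0,"ry":0,"rz":42,"tx":55,"ty":-50,"tz":-45,"gripper":20},{"rx":0,"ry":0,"rz":49,"tx":55,"ty":-50,"tz":-45,"gripper":20}])

```text
time: 9.42
position: [426.6, -38.3, 354.7]
ee_rot: [-2.973, -1.015, 0.012]
wrist_force: [0.4, -0.1, -0.1]
gripper_width: 19.7
```

```bash
python3 -c "
from board import *
goto(-67,-75,168,0)"
```

```text
t 9.42 tip stand [-70.96 -73.15] z 176.7 toolx yaw in stand 41.2 F [ 0.36 -0.15 -0.08] w 19.7 tz tilt [-0.01 -0.  ]
goto (-67, -75, 168, 0) -> t [0.51 3.54 8.72] r [ 0.    0.46 41.21] rows>= 0.22593058141156105 5.755913241296387
```

drive_tool(motion=[{"rx":0,"ry":0,"rz":7,"tx":0,"ty":3,"tz":4,"gripper":20},{"rx":0,"ry":0,"rz":14,"tx":0,"ty":3,"tz":8,"gripper":20},{"rx":0,"ry":0,"rz":21,"tx":0,"ty":3,"tz":8,"gripper":20},{"rx":0,"ry":0,"rz":28,"tx":0,"ty":3,"tz":8,"gripper":20},{"rx":0,"ry":0.3,"rz":35,"tx":0,"ty":3,"tz":8,"gripper":20},{"rx":0,"ry":0.5,"rz":41.2,"tx":0,"ty":3,"tz":8,"gripper":20},{"rx":0,"ry":0.5,"rz":41.2,"tx":0,"ty":3,"tz":8,"gripper":20}])

```text
time: 10.0
position: [428.3, -40.7, 346.7]
ee_rot: [-3.14, 0.102, -0.001]
wrist_force: [-0.0, 0.4, -0.7]
gripper_width: 19.9
```

```bash
python3 -c "
from board import *
goto(-65,-75,132.5,0)
cell('wrist','w5.png')"
```

```text
t 10.0 tip stand [-67.64 -74.94] z 168.7 toolx yaw in stand -0.2 F [-0.01  0.4  -0.72] w 19.9 tz tilt [0. 0.]
goto (-65, -75, 132.5, 0) -> t [ 2.75  0.03 36.22] r [-0.01 -0.04 -0.22] rows>= 0.8711960895219935 0.03128577408201419
wrist cell [-22.99 -69.35] [45.3  62.93] 0.6 x -45.656246 -0.35538638 y -100.99401 -37.74189
```

View pics/w5.png

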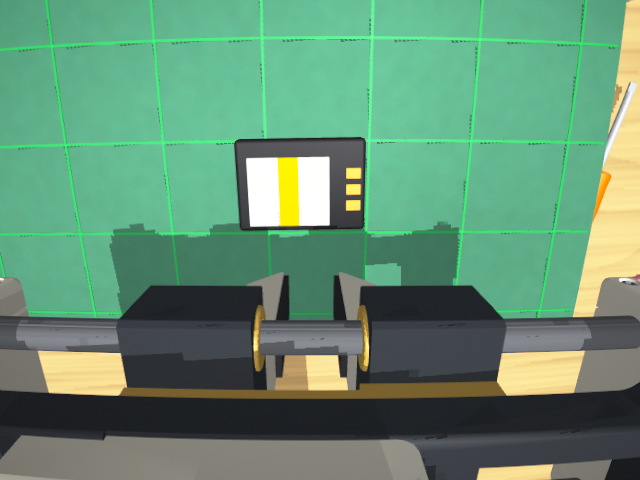

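The pack is square at (-23,-69) in the stand frame. In this view its corners are (236,141), (364,138), (364,228) and (240,229). I'm pushing it forward now.

drive_tool(motion=[{"rx":0,"ry":0,"rz":0,"tx":0,"ty":-4,"tz":18,"gripper":20},{"rx":0,"ry":0,"rz":0,"tx":2,"ty":-4,"tz":36,"gripper":20},{"rx":0,"ry":0,"rz":0,"tx":9,"ty":-4,"tz":36,"gripper":20},{"rx":0,"ry":0,"rz":0,"tx":16,"ty":-4,"tz":36,"gripper":20},{"rx":0,"ry":0,"rz":0,"tx":26,"ty":-4,"tz":36,"gripper":20},{"rx":0,"ry":0,"rz":0,"tx":38,"ty":-4,"tz":36,"gripper":20},{"rx":0,"ry":0,"rz":0,"tx":50,"ty":-4,"tz":36,"gripper":20},{"rx":0,"ry":0,"rz":0,"tx":62,"ty":-4,"tz":36,"gripper":20},{"rx":0,"ry":0,"rz":0,"tx":74,"ty":-4,"tz":36,"gripper":20},{"rx":0,"ry":0,"rz":0,"tx":86,"ty":-4,"tz":36,"gripper":20},{"rx":0,"ry":0,"rz":0,"tx":98,"ty":-4,"tz":36,"gripper":20},{"rx":0,"ry":0,"rz":0,"tx":108,"ty":-4,"tz":36,"gripper":20}])

```text
time: 11.05
position: [538.1, -43.4, 311.3]
ee_rot: [-3.14, 0.091, -0.003]
wrist_force: [-1.0, -0.5, -0.4]
gripper_width: 20.3
```

```bash
python3 -c "
from board import *
goto(124.5,-71,132.5,0)
cell('wrist')"
```

```text
t 11.05 tip stand [ 42.32 -70.9 ] z 133.3 toolx yaw in stand 0.2 F [-0.97 -0.48 -0.38] w 20.3 tz tilt [0. 0.]
goto (124.5, -71, 132.5, 0) -> t [82.54  0.29  0.93] r [-0.01 -0.12  0.17] rows>= 1.9794726250654557 0.02828377044365737
```

drive_tool(motion=[{"rx":0,"ry":0,"rz":0,"tx":12,"ty":0,"tz":1,"gripper":20},{"rx":0,"ry":0,"rz":0,"tx":24,"ty":0,"tz":1,"gripper":20},{"rx":0,"ry":0,"rz":0,"tx":36,"ty":0,"tz":1,"gripper":20},{"rx":0,"ry":0,"rz":0,"tx":48,"ty":0,"tz":1,"gripper":20},{"rx":0,"ry":0,"rz":0,"tx":59,"ty":0,"tz":1,"gripper":20},{"rx":0,"ry":0,"rz":0,"tx":68,"ty":0,"tz":1,"gripper":20},{"rx":0,"ry":0,"rz":0,"tx":76,"ty":0,"tz":1,"gripper":20},{"rx":0,"ry":0,"rz":0,"tx":82,"ty":0,"tz":1,"gripper":20},{"rx":0,"ry":0,"rz":0,"tx":82,"ty":0,"tz":1,"gripper":20},{"rx":0,"ry":0,"rz":0,"tx":70,"ty":0,"tz":1,"gripper":20},{"rx":0,"ry":0,"rz":0,"tx":65,"ty":0,"tz":-38,"gripper":0},{"rx":0,"ry":0,"rz":0,"tx":50,"ty":0,"tz":-55,"gripper":0}])

```text
time: 12.1
position: [590.1, -46.2, 368.7]
ee_rot: [-3.139, 0.091, -0.01]
wrist_force: [0.5, 0.3, 0.9]
gripper_width: 11.0
```

```bash
python3 -c "
from board import *
goto(158,-70,145,0)
m=arm.camera_model('wrist')
cv2.imwrite('pics/w6.png',arm.read_camera('wrist'))
"
```

```text
t 12.1 tip stand [ 95.16 -70.36] z 190.7 toolx yaw in stand 0.2 F [0.53 0.27 0.87] w 11.0 tz tilt [0.01 0.  ]
goto (158, -70, 145, 0) -> t [63.68 -0.41 46.13] r [-0.09 -0.36  0.15] rows>= 1.8857765249930427 0.05665276894037819
```

View pics/w6.png

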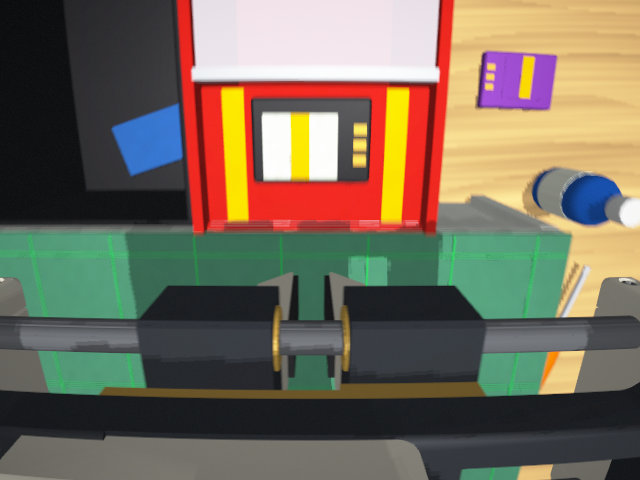

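The board lies in the bin at (148,140), and the pack is square on the flap with corners (253,98), (371,98), (370,182) and (254,182). I'll measure exactly where it sits.

```bash
python3 -c "
from h import *
m=arm.camera_model('wrist')
print('pack',S(ray(m,[(253,98),(371,98),(370,182),(254,182)],138)))
print('hinge',S(ray(m,[(203,228),(434,228)],129)));print('backstop top near edge',S(ray(m,[(195,82),(437,82)],138)))
"
```

```text
pack [[ 181.36  -38.11]
 [ 181.57 -101.19]
 [ 136.38 -102.48]
 [ 136.15  -37.2 ]]
hinge [[ 106.76   -3.71]
 [ 107.27 -144.25]]
backstop top near edge [[ 189.79   -7.33]
 [ 190.31 -136.22]]
```

drive_tool(motion=[{"rx":0,"ry":-0.3,"rz":0,"tx":36,"ty":0,"tz":10,"gripper":0},{"rx":0,"ry":-0.3,"rz":0,"tx":73,"ty":0,"tz":30,"gripper":0},{"rx":0,"ry":-0.3,"rz":0,"tx":73,"ty":0,"tz":45,"gripper":0},{"rx":0,"ry":-0.3,"rz":0,"tx":73,"ty":0,"tz":49,"gripper":0},{"rx":0,"ry":-0.3,"rz":0,"tx":73,"ty":0,"tz":53,"gripper":0},{"rx":0,"ry":-0.3,"rz":0,"tx":73,"ty":0,"tz":58,"gripper":0},{"rx":0,"ry":-0.3,"rz":0,"tx":74,"ty":0,"tz":64,"gripper":0},{"rx":0,"ry":-0.3,"rz":0,"tx":74,"ty":0,"tz":69,"gripper":0}])

```text
time: 12.82
position: [662.6, -49.4, 304.5]
ee_rot: [3.14, -0.09, 0.007]
wrist_force: [-2.4, 0.3, 4.9]
gripper_width: 0.5
```

```bash
python3 -c "
from board import *
goto(153.7,-70.5,94.5,0)"
```

```text
t 12.82 tip stand [167.37 -69.41] z 126.5 toolx yaw in stand 0.2 F [-2.37  0.31  4.85] w 0.5 tz tilt [ 0. -0.]
goto (153.7, -70.5, 94.5, 0) -> t [-13.03   1.07  31.91] r [ 0.01 -0.25  0.22] rows>= 0.8269976132215672 0.04662243242585513
```

drive_tool(motion=[{"rx":0,"ry":0,"rz":0,"tx":0.6,"ty":0,"tz":6,"gripper":0},{"rx":0,"ry":0,"rz":0,"tx":-1,"ty":0,"tz":12,"gripper":0},{"rx":0,"ry":0,"rz":0,"tx":-3,"ty":0,"tz":18,"gripper":0},{"rx":0,"ry":0,"rz":0,"tx":-5.5,"ty":0,"tz":22.5,"gripper":0},{"rx":0,"ry":0,"rz":0,"tx":-8.5,"ty":0,"tz":26.5,"gripper":0},{"rx":0,"ry":0,"rz":0,"tx":-11,"ty":0,"tz":29.5,"gripper":0},{"rx":0,"ry":0,"rz":0,"tx":-13,"ty":0,"tz":31.5,"gripper":0}])

```text
time: 13.4
position: [651.1, -48.7, 274.3]
ee_rot: [3.14, -0.09, 0.016]
wrist_force: [2.0, -0.0, 4.8]
gripper_width: 0.6
```

```bash
python3 -c "
from board import *
goto(153.7,-70.5,94.5,0)
cv2.imwrite('pics/w7.png',arm.read_camera('wrist'))"
```

```text
t 13.4 tip stand [156.94 -69.38] z 96.3 toolx yaw in stand 0.2 F [ 2.   -0.02  4.75] w 0.6 tz tilt [ 0.01 -0.  ]
goto (153.7, -70.5, 94.5, 0) -> t [-1.43  1.11  1.82] r [ 0.   -0.59  0.22] rows>= 0.06151032636562055 0.08784961664618325
```

View pics/w7.png

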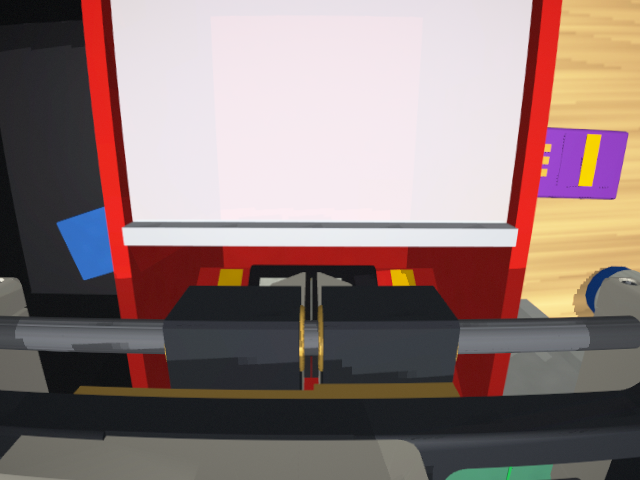

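The flap is down about 1 rad with the pack still under the fingers, at about 5 N. I'll go a little deeper, then let go quickly.

drive_tool(motion=[{"rx":0,"ry":-0.4,"rz":0,"tx":-2,"ty":0,"tz":2,"gripper":0},{"rx":0,"ry":-0.4,"rz":0,"tx":-4,"ty":0,"tz":4,"gripper":0},{"rx":0,"ry":-0.4,"rz":0,"tx":-4,"ty":0,"tz":4,"gripper":0},{"rx":0,"ry":0,"rz":0,"tx":4,"ty":0,"tz":-36,"gripper":0},{"rx":0,"ry":0,"rz":0,"tx":4,"ty":0,"tz":-77,"gripper":0},{"rx":0,"ry":0,"rz":0,"tx":-20,"ty":0,"tz":-95,"gripper":0},{"rx":0,"ry":0,"rz":0,"tx":-55,"ty":0,"tz":-95,"gripper":0},{"rx":0,"ry":0,"rz":0,"tx":-80,"ty":0,"tz":-95,"gripper":0},{"rx":0,"ry":0,"rz":0,"tx":-80,"ty":0,"tz":-95,"gripper":0},{"rx":0,"ry":0,"rz":0,"tx":-80,"ty":0,"tz":-95,"gripper":0},{"rx":0,"ry":0,"rz":0,"tx":-80,"ty":0,"tz":-95,"gripper":0}])

```text
time: 14.37
position: [569.8, -44.5, 367.6]
ee_rot: [3.14, -0.09, 0.013]
wrist_force: [0.1, -0.0, 0.1]
gripper_width: 0.3
```

```bash
python3 -c "
from board import *
goto(-10,205,185,-90)
im=arm.read_camera('wrist');cv2.imwrite('pics/w8.png',im)
m=arm.camera_model('wrist')
P=np.c_[Wd([[158,-70],[150,-55],[165,-85],[170,-70]]),[135]*4]
for u,v in proj(m,P).astype(int): print(u,v,im[v,u])
"
```

```text
t 14.37 tip stand [ 75.14 -70.21] z 189.6 toolx yaw in stand 0.2 F [ 0.12 -0.05  0.14] w 0.3 tz tilt [ 0.01 -0.  ]
goto (-10, 205, 185, -90) -> t [ -82.81 -275.42    3.87] r [-0.35 -0.38 90.19] rows>= 6.897612538707498 12.596502306989084
312 108 [ 35  45 249]
284 123 [ 36  43 248]
340 94 [ 36  45 249]
312 84 [ 36  43 248]
```

All four sampled points on the flap are red, so pack 1 is inside and the flap is shut. Next is the left pack.

```bash
python3 -c "
from board import *
print(arm.state()['joint_positions'])"
```

```text
[ 0.52  0.44 -0.63  1.79  0.3   1.01 -1.85]
```

drive_tool(motion=[{"rx":0,"ry":0,"rz":7,"tx":-30,"ty":-25,"tz":0,"gripper":3},{"rx":0,"ry":0,"rz":14,"tx":-50,"ty":-55,"tz":0,"gripper":6},{"rx":0,"ry":0,"rz":21,"tx":-70,"ty":-85,"tz":0,"gripper":6},{"rx":0,"ry":0,"rz":28,"tx":-80,"ty":-120,"tz":0,"gripper":6},{"rx":0,"ry":0,"rz":35,"tx":-83,"ty":-155,"tz":0,"gripper":6},{"rx":0,"ry":0,"rz":42,"tx":-83,"ty":-190,"tz":0,"gripper":6},{"rx":0,"ry":0,"rz":49,"tx":-83,"ty":-225,"tz":0,"gripper":6},{"rx":0,"ry":0,"rz":56,"tx":-83,"ty":-260,"tz":0,"gripper":6},{"rx":0,"ry":0,"rz":63,"tx":-83,"ty":-290,"tz":0,"gripper":6},{"rx":0,"ry":0,"rz":70,"tx":-83,"ty":-290,"tz":0,"gripper":6},{"rx":0,"ry":0,"rz":77,"tx":-83,"ty":-290,"tz":0,"gripper":6},{"rx":0,"ry":0,"rz":84,"tx":-83,"ty":-290,"tz":0,"gripper":6}])

```text
time: 15.42
position: [502.2, 176.8, 346.2]
ee_rot: [2.813, -1.318, -0.081]
wrist_force: [-0.2, -0.8, -2.3]
gripper_width: 6.1
```

```bash
python3 -c "
from board import *
print(arm.state()['joint_positions'])
goto(-18,212,165,-90)
cell('wrist')"
```

```text
[-0.9   0.41  0.65  1.9  -0.3   0.99 -2.56]
t 15.42 tip stand [-18.13 144.43] z 168.6 toolx yaw in stand -46.8 F [-0.23 -0.84 -2.29] w 6.1 tz tilt [-0.06 -0.01]
goto (-18, 212, 165, -90) -> t [-54.84 -37.15   3.06] r [ 3.6   0.64 43.26] rows>= 1.5901301007184316 6.063401166330361
```

J7 reached its -2.57 limit, so yaw -90 is not available. I'll unwind to yaw +90 and push with the other face of the fingers.

```bash
python3 -c "
from board import *
goto(-18,190,190,0)
goto(-18,190,190,30)"
```

```text
t 15.47 tip stand [-18.88 150.84] z 168.9 toolx yaw in stand -46.4 F [ 0.96  5.86 -1.25] w 5.9 tz tilt [-0.06 -0.01]
goto (-18, 190, 190, 0) -> t [-33.93 -17.29 -21.31] r [  2.09   2.89 -46.37] rows>= 1.0464807429351966 6.495397451092886
t 15.47 tip stand [-18.88 150.84] z 168.9 toolx yaw in stand -46.4 F [ 0.96  5.86 -1.25] w 5.9 tz tilt [-0.06 -0.01]
goto (-18, 190, 190, 30) -> t [-33.93 -17.29 -21.31] r [  1.34   3.49 -76.36] rows>= 1.0464807429351966 10.677564624537862
```

drive_tool(motion=[{"rx":0.2,"ry":0.4,"rz":-7,"tx":-5,"ty":-2,"tz":-10,"gripper":6},{"rx":0.4,"ry":0.8,"rz":-14,"tx":-12,"ty":-6,"tz":-21,"gripper":6},{"rx":0.5,"ry":1.2,"rz":-21,"tx":-20,"ty":-10,"tz":-21,"gripper":6},{"rx":0.7,"ry":1.5,"rz":-28,"tx":-28,"ty":-14,"tz":-21,"gripper":6},{"rx":0.8,"ry":1.8,"rz":-35,"tx":-34,"ty":-17,"tz":-21,"gripper":6},{"rx":0.9,"ry":2.1,"rz":-42,"tx":-34,"ty":-17,"tz":-21,"gripper":6},{"rx":1,"ry":2.4,"rz":-49,"tx":-34,"ty":-17,"tz":-21,"gripper":6},{"rx":1.1,"ry":2.7,"rz":-56,"tx":-34,"ty":-17,"tz":-21,"gripper":6},{"rx":1.2,"ry":3,"rz":-63,"tx":-34,"ty":-17,"tz":-21,"gripper":6},{"rx":1.3,"ry":3.3,"rz":-70,"tx":-34,"ty":-17,"tz":-21,"gripper":6},{"rx":1.3,"ry":3.5,"rz":-76,"tx":-34,"ty":-17,"tz":-21,"gripper":6}])

```text
time: 16.38
position: [494.4, 220.6, 367.5]
ee_rot: [3.056, 0.722, 0.0]
wrist_force: [0.3, -0.5, -0.6]
gripper_width: 5.8
```

```bash
python3 -c "
from board import *
print(arm.state()['joint_positions'])
goto(-18,212,185,90)"
```

```text
[-0.77  0.33  0.37  1.88 -0.14  0.95 -1.45]
t 16.38 tip stand [-17.58 189.69] z 189.5 toolx yaw in stand 30.1 F [ 0.34 -0.47 -0.64] w 5.8 tz tilt [ 0. -0.]
goto (-18, 212, 185, 90) -> t [ 10.8  -19.27   4.45] r [  0.07   0.05 -59.92] rows>= 0.5402906768396628 8.368753833892686
```

drive_tool(motion=[{"rx":0,"ry":0,"rz":-7,"tx":5,"ty":-8,"tz":0,"gripper":6},{"rx":0,"ry":0,"rz":-14,"tx":11,"ty":-19,"tz":0,"gripper":6},{"rx":0,"ry":0,"rz":-21,"tx":11,"ty":-19,"tz":0,"gripper":6},{"rx":0,"ry":0,"rz":-28,"tx":11,"ty":-19,"tz":0,"gripper":6},{"rx":0,"ry":0,"rz":-35,"tx":11,"ty":-19,"tz":0,"gripper":6},{"rx":0,"ry":0,"rz":-42,"tx":11,"ty":-19,"tz":5,"gripper":6},{"rx":0,"ry":0,"rz":-49,"tx":11,"ty":-19,"tz":15,"gripper":6},{"rx":0,"ry":0,"rz":-56,"tx":11,"ty":-19,"tz":24,"gripper":6},{"rx":0,"ry":0,"rz":-60,"tx":11,"ty":-19,"tz":24,"gripper":6},{"rx":0,"ry":0,"rz":-60,"tx":11,"ty":-19,"tz":24,"gripper":6}])

```text
time: 17.22
position: [496.1, 242.3, 342.6]
ee_rot: [2.282, 2.158, -0.003]
wrist_force: [-0.2, 0.8, -0.7]
gripper_width: 6.2
```

```bash
python3 -c "
from board import *
print(arm.state()['joint_positions'])
goto(-18,210,132.5,90)
im=arm.read_camera('scene');cv2.imwrite('pics/s9.png',im[120:400,150:500]);
m=arm.camera_model('scene')
"
```

```text
[-0.63  0.37  0.15  1.87 -0.07  0.91 -0.5 ]
t 17.22 tip stand [-17.37 211.28] z 164.6 toolx yaw in stand 90.3 F [-0.25  0.82 -0.7 ] w 6.2 tz tilt [-0. -0.]
goto (-18, 210, 132.5, 90) -> t [-1.58 -0.69 32.09] r [-0.02  0.12  0.28] rows>= 0.7706745676108728 0.042945857938673164
```

View pics/s9.png

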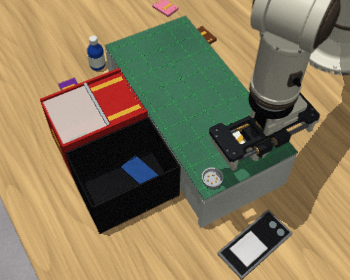

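The board is in the bin, the flap is shut, and the gripper is poised beyond the left pack. Pushing toward -y.

drive_tool(motion=[{"rx":0,"ry":0,"rz":0,"tx":0,"ty":0,"tz":18,"gripper":6},{"rx":0,"ry":0,"rz":0,"tx":0,"ty":0,"tz":32,"gripper":6},{"rx":0,"ry":0,"rz":0,"tx":-9,"ty":0,"tz":32,"gripper":6},{"rx":0,"ry":0,"rz":0,"tx":-16,"ty":0,"tz":32,"gripper":6},{"rx":0,"ry":0,"rz":0,"tx":-23,"ty":0,"tz":32,"gripper":6},{"rx":0,"ry":0,"rz":0,"tx":-31,"ty":0,"tz":32,"gripper":6},{"rx":0,"ry":0,"rz":0,"tx":-39,"ty":0,"tz":32,"gripper":6},{"rx":0,"ry":0,"rz":0,"tx":-47,"ty":0,"tz":32,"gripper":6},{"rx":0,"ry":0,"rz":0,"tx":-55,"ty":0,"tz":32,"gripper":6},{"rx":0,"ry":0,"rz":0,"tx":-65,"ty":0,"tz":32,"gripper":6},{"rx":0,"ry":0,"rz":0,"tx":-75,"ty":0,"tz":32,"gripper":6},{"rx":0,"ry":0,"rz":0,"tx":-85,"ty":0,"tz":32,"gripper":6}])

```text
time: 18.27
position: [491.1, 156.4, 311.3]
ee_rot: [2.287, 2.152, -0.001]
wrist_force: [1.1, 1.2, 0.6]
gripper_width: 5.9
```

```bash
cat > pk.py <<'E'
from board import *
# pack label: white+yellow blob on the mat seen by fixed cams
def lab(n):
    m=arm.camera_model(n);im=arm.read_camera(n);cv2.imwrite(f'pics/lab_{n}.png',im)
    hsv=cv2.cvtColor(im,cv2.COLOR_BGR2HSV)
    y=cv2.inRange(hsv,(15,130,130),(32,255,255))|cv2.inRange(hsv,(0,0,150),(180,60,255))
    for k in cv2.findContours(y,0,2)[0]:
        if cv2.contourArea(k)<25: continue
        P=S(ray(m,k.reshape(-1,2),139)).astype(np.float32);r=cv2.minAreaRect(P)
        if abs(r[0][0])<108 and abs(r[0][1])<228 and max(r[1])<60: print(n,np.array(r[0]),np.array(r[1]),round(r[2],1))
E
python3 -c "
from pk import *
goto(-18,-30.5,132.5,90)
lab('top');lab('scene')"
```

```text
t 18.27 tip stand [-16.98 125.33] z 133.3 toolx yaw in stand 90.0 F [1.12 1.23 0.59] w 5.9 tz tilt [ 0. -0.]
goto (-18, -30.5, 132.5, 90) -> t [-156.08   -0.99    1.04] r [0.03 0.08 0.02] rows>= 3.7431585276896238 0.012412942823490675
top [-36.42  75.84] [12.57 31.93] 86.9
top [-36.52  89.93] [10.19 32.5 ] 86.9
top [ 80.26 200.38] [20.38 29.27] 16.0
scene [ 72.62 199.97] [37.06 38.57] 61.4
```

The pack is aligned but sits about 14 mm further toward -x than the pusher. I'll recentre and continue.

drive_tool(motion=[{"rx":0,"ry":0,"rz":0,"tx":6,"ty":0,"tz":1,"gripper":6},{"rx":0,"ry":0,"rz":0,"tx":6,"ty":-15,"tz":1,"gripper":6},{"rx":0,"ry":0,"rz":0,"tx":2,"ty":-15,"tz":1,"gripper":6},{"rx":0,"ry":0,"rz":0,"tx":-5,"ty":-15,"tz":1,"gripper":6},{"rx":0,"ry":0,"rz":0,"tx":-14,"ty":-15,"tz":1,"gripper":6},{"rx":0,"ry":0,"rz":0,"tx":-24,"ty":-15,"tz":1,"gripper":6},{"rx":0,"ry":0,"rz":0,"tx":-34,"ty":-15,"tz":1,"gripper":6},{"rx":0,"ry":0,"rz":0,"tx":-44,"ty":-15,"tz":1,"gripper":6},{"rx":0,"ry":0,"rz":0,"tx":-54,"ty":-15,"tz":1,"gripper":6},{"rx":0,"ry":0,"rz":0,"tx":-64,"ty":-15,"tz":1,"gripper":6},{"rx":0,"ry":0,"rz":0,"tx":-74,"ty":-15,"tz":1,"gripper":6},{"rx":0,"ry":0,"rz":0,"tx":-82,"ty":-15,"tz":1,"gripper":6}])

```text
time: 19.37
position: [470.9, 72.6, 310.4]
ee_rot: [2.291, 2.147, -0.004]
wrist_force: [0.5, -0.5, -0.4]
gripper_width: 6.2
```

```bash
python3 -c "
from pk import *
goto(-32,-30.5,132.5,90)
lab('top');lab('scene')"
```

```text
t 19.37 tip stand [-32.22  40.17] z 132.4 toolx yaw in stand 89.8 F [ 0.5  -0.54 -0.41] w 6.2 tz tilt [-0. -0.]
goto (-32, -30.5, 132.5, 90) -> t [-71.19   0.44   0.06] r [-0.01  0.17 -0.21] rows>= 1.7072527552077594 0.03726299885189946
top [ 75.18 198.05] [30.37 30.03] 5.5
scene [ 72.62 199.97] [37.06 38.57] 61.4
```

Finish the sideways push, back off, lift, and turn to yaw 0 behind the pack.

drive_tool(motion=[{"rx":0,"ry":0,"rz":0,"tx":-10,"ty":0,"tz":0,"gripper":6},{"rx":0,"ry":0,"rz":0,"tx":-20,"ty":0,"tz":0,"gripper":6},{"rx":0,"ry":0,"rz":0,"tx":-30,"ty":0,"tz":0,"gripper":6},{"rx":0,"ry":0,"rz":0,"tx":-40,"ty":0,"tz":0,"gripper":6},{"rx":0,"ry":0,"rz":0,"tx":-50,"ty":0,"tz":0,"gripper":6},{"rx":0,"ry":0,"rz":0,"tx":-60,"ty":0,"tz":0,"gripper":6},{"rx":0,"ry":0,"rz":0,"tx":-67,"ty":0,"tz":0,"gripper":6},{"rx":0,"ry":0,"rz":0,"tx":-72,"ty":0,"tz":0,"gripper":6},{"rx":0,"ry":0,"rz":0,"tx":-72,"ty":0,"tz":0,"gripper":6},{"rx":0,"ry":0,"rz":0,"tx":-55,"ty":0,"tz":0,"gripper":6},{"rx":0,"ry":0,"rz":0,"tx":-55,"ty":-10,"tz":-38,"gripper":6},{"rx":0,"ry":0,"rz":7,"tx":-75,"ty":-40,"tz":-45,"gripper":20}])

```text
time: 20.47
position: [430.4, 3.9, 358.4]
ee_rot: [2.409, 2.007, 0.005]
wrist_force: [0.8, -1.4, 0.8]
gripper_width: 9.3
```

```bash
python3 -c "
from board import *
print(arm.state()['joint_positions'])
goto(-82,-72,175,0)"
```

```text
[-0.33  0.14  0.28  2.14 -0.04  0.86 -0.21]
t 20.47 tip stand [-67.31 -30.69] z 180.4 toolx yaw in stand 83.1 F [ 0.79 -1.41  0.83] w 9.3 tz tilt [ 0.01 -0.  ]
goto (-82, -72, 175, 0) -> t [-43.03  -8.54   5.41] r [ 0.35 -0.19 83.09] rows>= 1.0600595007156077 11.605041110385795
```

drive_tool(motion=[{"rx":0,"ry":0,"rz":7,"tx":-10,"ty":-3,"tz":0,"gripper":20},{"rx":0,"ry":0,"rz":14,"tx":-22,"ty":-6,"tz":3,"gripper":20},{"rx":0,"ry":0,"rz":21,"tx":-34,"ty":-8,"tz":5,"gripper":20},{"rx":0,"ry":0,"rz":28,"tx":-43,"ty":-8,"tz":5,"gripper":20},{"rx":0,"ry":0,"rz":35,"tx":-43,"ty":-8,"tz":5,"gripper":20},{"rx":0,"ry":0,"rz":42,"tx":-43,"ty":-8,"tz":5,"gripper":20},{"rx":0,"ry":0,"rz":49,"tx":-43,"ty":-8,"tz":5,"gripper":20},{"rx":0,"ry":0,"rz":56,"tx":-43,"ty":-8,"tz":5,"gripper":20},{"rx":0,"ry":0,"rz":63,"tx":-43,"ty":-8,"tz":5,"gripper":20},{"rx":0,"ry":0,"rz":70,"tx":-43,"ty":-8,"tz":5,"gripper":20},{"rx":0,"ry":0,"rz":77,"tx":-43,"ty":-8,"tz":5,"gripper":20},{"rx":0,"ry":0,"rz":83,"tx":-43,"ty":-8,"tz":5,"gripper":20}])

```text
time: 21.47
position: [414.9, -36.5, 353.5]
ee_rot: [3.138, -0.101, 0.01]
wrist_force: [-0.1, -0.4, -0.9]
gripper_width: 20.4
```

```bash
python3 -c "
from board import *
goto(-82,-72,132.5,0)
cell('wrist','w10.png')"
```

```text
t 21.47 tip stand [-80.29 -71.92] z 175.5 toolx yaw in stand -0.2 F [-0.08 -0.45 -0.89] w 20.4 tz tilt [ 0.01 -0.  ]
goto (-82, -72, 132.5, 0) -> t [-0.87  0.36 42.96] r [ 0.12 -0.36 -0.21] rows>= 1.0303465877090554 0.05991527095349962
wrist cell [-32.78 -77.23] [62.54 45.03] 89.4 x -55.292282 -10.067575 y -108.68359 -45.879757
```

drive_tool(motion=[{"rx":0,"ry":-0.3,"rz":0,"tx":-1,"ty":4,"tz":22,"gripper":20},{"rx":0,"ry":-0.3,"rz":0,"tx":0,"ty":4,"tz":43,"gripper":20},{"rx":0,"ry":-0.3,"rz":0,"tx":7,"ty":4,"tz":43,"gripper":20},{"rx":0,"ry":-0.3,"rz":0,"tx":14,"ty":4,"tz":43,"gripper":20},{"rx":0,"ry":-0.3,"rz":0,"tx":22,"ty":4,"tz":43,"gripper":20},{"rx":0,"ry":-0.3,"rz":0,"tx":33,"ty":4,"tz":43,"gripper":20},{"rx":0,"ry":-0.3,"rz":0,"tx":45,"ty":4,"tz":43,"gripper":20},{"rx":0,"ry":-0.3,"rz":0,"tx":57,"ty":4,"tz":43,"gripper":20},{"rx":0,"ry":-0.3,"rz":0,"tx":69,"ty":4,"tz":43,"gripper":20},{"rx":0,"ry":-0.3,"rz":0,"tx":81,"ty":4,"tz":43,"gripper":20},{"rx":0,"ry":-0.3,"rz":0,"tx":93,"ty":4,"tz":43,"gripper":20},{"rx":0,"ry":-0.3,"rz":0,"tx":104,"ty":4,"tz":43,"gripper":20}])

```text
time: 22.52
position: [520.2, -47.7, 311.3]
ee_rot: [3.138, -0.108, 0.003]
wrist_force: [-1.1, -0.4, 0.1]
gripper_width: 20.0
```

```bash
python3 -c "
from board import *
goto(125.5,-76,132.3,0)"
```

```text
t 22.52 tip stand [ 24.79 -76.73] z 133.3 toolx yaw in stand -0.4 F [-1.1  -0.35  0.06] w 20.0 tz tilt [ 0. -0.]
goto (125.5, -76, 132.3, 0) -> t [101.05  -1.17   1.24] r [ 0.11 -0.11 -0.44] rows>= 2.423649736927588 0.06528075237481147
```

drive_tool(motion=[{"rx":0,"ry":0,"rz":0,"tx":12,"ty":0,"tz":1,"gripper":20},{"rx":0,"ry":0,"rz":0,"tx":24,"ty":0,"tz":1,"gripper":20},{"rx":0,"ry":0,"rz":0,"tx":36,"ty":0,"tz":1,"gripper":20},{"rx":0,"ry":0,"rz":0,"tx":48,"ty":0,"tz":1,"gripper":20},{"rx":0,"ry":0,"rz":0,"tx":60,"ty":0,"tz":1,"gripper":20},{"rx":0,"ry":0,"rz":0,"tx":72,"ty":0,"tz":1,"gripper":20},{"rx":0,"ry":0,"rz":0,"tx":83,"ty":0,"tz":1,"gripper":20},{"rx":0,"ry":0,"rz":0,"tx":92,"ty":0,"tz":1,"gripper":20},{"rx":0,"ry":0,"rz":0,"tx":100,"ty":0,"tz":1,"gripper":20},{"rx":0,"ry":0,"rz":0,"tx":100,"ty":0,"tz":1,"gripper":20},{"rx":0,"ry":0,"rz":0,"tx":88,"ty":0,"tz":1,"gripper":20},{"rx":0,"ry":0,"rz":0,"tx":80,"ty":0,"tz":-38,"gripper":0}])

```text
time: 23.52
position: [596.5, -52.2, 342.5]
ee_rot: [3.137, -0.106, -0.019]
wrist_force: [-1.4, 0.5, -0.5]
gripper_width: 16.7
```

drive_tool(motion=[{"rx":0,"ry":0,"rz":0,"tx":-10,"ty":0,"tz":-20,"gripper":0},{"rx":0,"ry":0,"rz":0,"tx":-10,"ty":0,"tz":-20,"gripper":0},{"rx":0,"ry":0,"rz":0,"tx":-10,"ty":0,"tz":-20,"gripper":0}])

```text
time: 23.77
position: [586.7, -51.5, 363.7]
ee_rot: [3.138, -0.106, -0.016]
wrist_force: [0.1, 0.4, -0.5]
gripper_width: 1.3
```

```bash
python3 -c "
from board import *
goto(168.5,-75,142,0)
m=arm.camera_model('wrist');im=arm.read_camera('wrist');cv2.imwrite('pics/w11.png',im)
hsv=cv2.cvtColor(im,cv2.COLOR_BGR2HSV)
k=cv2.inRange(im,(0,0,0),(75,75,75))
for c in cv2.findContours(k,0,2)[0]:
    if cv2.contourArea(c)<1500: continue
    P=S(ray(m,c.reshape(-1,2),138)).astype(np.float32);r=cv2.minAreaRect(P)
    if max(r[1])<80: print(np.array(r[0]),np.array(r[1]),r[2])
"
```

```text
t 23.77 tip stand [ 89.26 -76.47] z 185.7 toolx yaw in stand -0.4 F [ 0.13  0.36 -0.49] w 1.3 tz tilt [-0.01 -0.  ]
goto (168.5, -75, 142, 0) -> t [77.89 -1.68 42.9 ] r [ 0.13  0.57 -0.38] rows>= 2.1327844887396865 0.09710758534247801
[161.06 -78.27] [62.98 45.07] 89.62492370605469
```

View pics/w11.png

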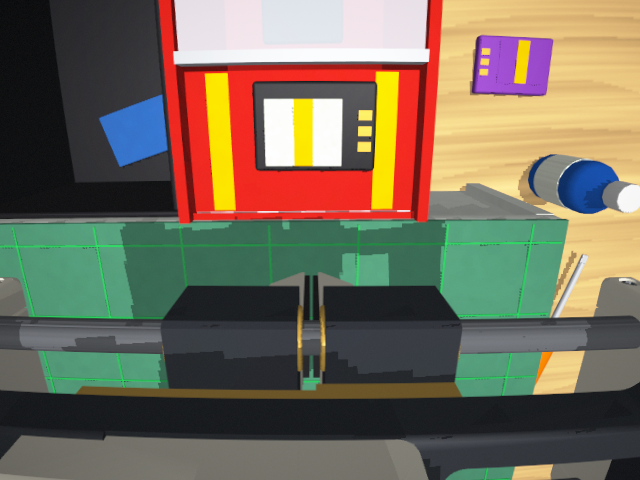

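The second pack is square on the flap at about (315,125). I'll press it with the same sequence.

drive_tool(motion=[{"rx":0,"ry":0.5,"rz":0,"tx":38,"ty":-1,"tz":6,"gripper":0},{"rx":0,"ry":0.5,"rz":0,"tx":76,"ty":-1,"tz":25,"gripper":0},{"rx":0,"ry":0.5,"rz":0,"tx":78,"ty":-1,"tz":40,"gripper":0},{"rx":0,"ry":0.5,"rz":0,"tx":78,"ty":-1,"tz":44,"gripper":0},{"rx":0,"ry":0.5,"rz":0,"tx":78,"ty":-1,"tz":48,"gripper":0},{"rx":0,"ry":0.5,"rz":0,"tx":78,"ty":-1,"tz":53,"gripper":0},{"rx":0,"ry":0.5,"rz":0,"tx":78,"ty":-1,"tz":59,"gripper":0},{"rx":0,"ry":0.5,"rz":0,"tx":78,"ty":-1,"tz":64,"gripper":0}])

```text
time: 24.48
position: [663.6, -55.6, 298.8]
ee_rot: [3.138, -0.106, -0.002]
wrist_force: [0.4, 1.3, 5.1]
gripper_width: 0.5
```

```bash
python3 -c "
from board import *
goto(153.7,-75,94,0)"
```

```text
t 24.48 tip stand [167.72 -75.87] z 120.8 toolx yaw in stand -0.4 F [0.42 1.27 5.08] w 0.5 tz tilt [-0. -0.]
goto (153.7, -75, 94, 0) -> t [-14.23  -0.49  26.79] r [ 0.11  0.08 -0.37] rows>= 0.727505873839848 0.05489533028102947
```

drive_tool(motion=[{"rx":0,"ry":0,"rz":0,"tx":-0.7,"ty":0,"tz":6,"gripper":0},{"rx":0,"ry":0,"rz":0,"tx":-2.5,"ty":0,"tz":12,"gripper":0},{"rx":0,"ry":0,"rz":0,"tx":-5.5,"ty":0,"tz":17,"gripper":0},{"rx":0,"ry":0,"rz":0,"tx":-8.5,"ty":0,"tz":21,"gripper":0},{"rx":0,"ry":0,"rz":0,"tx":-11.5,"ty":0,"tz":24,"gripper":0},{"rx":0,"ry":0,"rz":0,"tx":-13.5,"ty":0,"tz":26,"gripper":0},{"rx":0,"ry":0,"rz":0,"tx":-15,"ty":0,"tz":28,"gripper":0},{"rx":0,"ry":0,"rz":0,"tx":-15,"ty":0,"tz":28,"gripper":0},{"rx":0,"ry":0,"rz":0,"tx":-8,"ty":0,"tz":-12,"gripper":0},{"rx":0,"ry":0,"rz":0,"tx":-8,"ty":0,"tz":-53,"gripper":0},{"rx":0,"ry":0,"rz":0,"tx":-30,"ty":0,"tz":-75,"gripper":0},{"rx":0,"ry":0,"rz":0,"tx":-60,"ty":0,"tz":-80,"gripper":0}])

```text
time: 25.48
position: [605.2, -52.1, 382.6]
ee_rot: [3.137, -0.106, 0.007]
wrist_force: [0.4, -0.6, 0.9]
gripper_width: 0.7
```

drive_tool(motion=[{"rx":0,"ry":0,"rz":0,"tx":-20,"ty":0,"tz":0,"gripper":0},{"rx":0,"ry":0,"rz":0,"tx":-20,"ty":0,"tz":0,"gripper":0},{"rx":0,"ry":0,"rz":0,"tx":-20,"ty":0,"tz":0,"gripper":0},{"rx":0,"ry":0,"rz":0,"tx":-20,"ty":0,"tz":0,"gripper":0},{"rx":0,"ry":0,"rz":0,"tx":-20,"ty":0,"tz":0,"gripper":0},{"rx":0,"ry":0,"rz":0,"tx":-20,"ty":0,"tz":0,"gripper":0},{"rx":0,"ry":0,"rz":0,"tx":-20,"ty":0,"tz":0,"gripper":0},{"rx":0,"ry":0,"rz":0,"tx":-20,"ty":0,"tz":0,"gripper":0},{"rx":0,"ry":0,"rz":0,"tx":-20,"ty":0,"tz":0,"gripper":0}])

```text
time: 26.23
position: [585.4, -50.9, 382.2]
ee_rot: [3.137, -0.106, 0.006]
wrist_force: [0.4, 0.0, 0.4]
gripper_width: 0.5
```

```bash
python3 -c "
from board import *
tool()
cv2.imwrite('pics/w12.png',arm.read_camera('wrist'))"
```

```text
t 26.23 tip stand [ 90.42 -76.04] z 204.2 toolx yaw in stand -0.4 F [0.35 0.03 0.41] w 0.5 tz tilt [ 0. -0.]
```

View pics/w12.png

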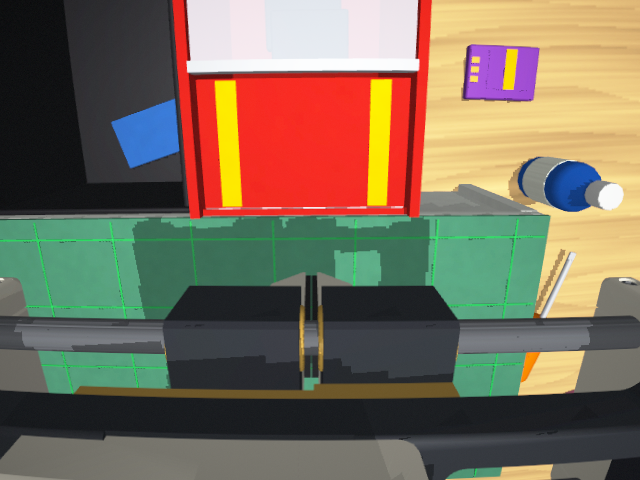

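The flap is bare and level, so both packs are inside. The board is in the bin at (145,133), and the robot is clear of everything. I'm handing the job in.

```bash
python3 -c "
from workcell import arm
print(arm.close_job())"
```

```text
the job is handed in; nothing more can be done
None
```

All three parts are in their containers. I pushed the board off the far edge into the black bin. I slid each battery pack onto the flap, pressed it down to about 1 rad and let go quickly, so it slipped inside. The job was handed in at about 26 s of the 72 s allowed.

**Last checks:**
- **Final wrist picture:** the flap looks empty and level, the board lies in the bin, and the gripper is clear of everything.
- **Packs:** with the flap closed I could not see inside the box. That both packs are in it is inferred from the empty, shut flap.
- **Force:** wrist readings at the end of each move during pressing were about 5 N, against the 22 N limit. I did not record the peaks in between.
- **Things to leave alone:** I planned the paths clear of them and saw no sign of contact. I did not re-measure their positions at the end.

**What went wrong on the way:**
- My first approach to the left pack drove the last joint to its range limit. The reading was -2.56 against -2.57, and the tool tilted slightly. I unwound it and pushed with the other face of the fingers.
- That pack also drifted about 14 mm off the pusher's centre, so I recentred before going on.

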